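# Load the capacitor test cups

## Robot

A 6-joint arm with a two-finger parallel gripper is mounted at the origin on the work surface. World frame = base frame: x ahead of the robot, y to its left, z up, the work surface at z = 0. Lengths are in m, angles in rad, forces in N, time in s.
With the tool pointing down it reaches from about 0.35 to 0.775 m from the base axis. Payload 5.5 kg.
Tool frame: the origin (TCP) lies at the very end of the fingers, on their centre line; the grasp point (between the pads) lies 19 mm behind it; z points along the fingers, y is the line along which they close (so a half turn about z gives the same grasp; the last joint's range is limited). The gripper opens to 85 mm and grips with 20 to 120 N. Pads are 22 mm wide; open, the fingers measure 114 mm over their backs; the gripper's body (76 mm by 85 mm) begins 54 mm behind the grasp point. The pads swing forward as they close: fully open they stand 13 mm farther back than shut.
Start: joints at [1.131, 0.313, 0.046, 1.304, 0, 1.431], TCP at [0.17, 0.549, 0.231] pointing down, gripper open.
Joint ranges: [-2.76, 2.76], [-0.86, 1.69], [-1.03, 1.26], [-2.2, 2.34], [-1.47, 1.5], [-3.14, 3.14]. Speed limits (rad/s): [2.57, 2.57, 3.14, 3.14, 3.14, 3.14].

## Interface

Orientations are given as a unit quaternion [w, x, y, z].
In Python, from workcell import env, cams, ticket, spotter gives the robot as it stands.
- The arm moves only by the tool jog_arm, never from a script. Its argument "increments" is a list that holds one entry, the list of rows, each a list of 7 numbers: the shift along the tool's x, y, z in units of 0.25 m (1.0 is 0.25 m), then the turn, a rotation vector about the tool's x, y, z in units of 180 degrees (1.0 is 180 degrees), then the closure in counts, from 0 (fully open) to 255 (shut). A call has 1 to 20 rows; each row shifts and turns the commanded pose from where the row before left it, along the tool's axes as they then stand; what a row does not reach is not made up. A row lasts 1/10 s, in which the tool goes at most 50 mm and 8.59 degrees, less where a joint would pass 70% of its speed; a pose out of reach is approached as far as the arm can. A call with a number of a shift or a turn outside -1 to 1 is refused whole. A call with a gripper value outside its range is refused whole. The fingers move at their own pace and stop on an object; "force" is the grip in N (left out, the last holds). Time passes only in rows, so rows that do not move let the fingers close. It gives the time, the measured TCP pose, the force, the opening and the grip force at its end, in the units of the state.
- env.get_state(): the state, without advancing time (a new reading comes with each control period).
- cams.read_camera(name): name is "side" or "top" or "wrist"; returns a dict with "pixels" (480x640x3 uint8, red, green, blue), "fx", "fy", "cx", "cy" (pixels), "k1" (the pictures are not rectified: a ray, as slopes to the right and down, at radius r is drawn at 1 + k1 r^2 times it, then the intrinsics apply), "xyz" and "attitude" of the camera in the world; the wrist camera has in their place "mount" (4x4, takes a point from camera to tool coordinates, whose origin is the TCP and whose axes are the flange's). Camera axes: x right, y down, z forward; pixel columns grow to the right and rows downward; lengths in m; the calibration is good to about 2 mm. A picture is of the moment at which its call begins: read the wrist's pose just before it. There is no depth.
- ticket.hand_in(): hands the job in; it is judged then, once.
Trained networks look in the newest picture that a camera, given by its name, has taken for a name from the list of things; names that differ only in an ending like _2 or _b are one class to them, and where a whole thing is asked for, a point or a joint stands for the part that bears it (a point fixed in the world has none). Each returns a list of dicts, best first, with "conf" (0 to 1); they miss things now and then, are a little off and sometimes report something else, mostly with a low value. They report only what shows in the picture. A call takes as long as a camera call.
- spotter.find_in(target, camera): "uv" ([column, row] in pixels, amid what is visible of it).
- spotter.cut_out(target, camera): "region" (480x640 bool, what is visible of it) and "uv" ([column, row] in pixels, amid what is visible of it).
- spotter.landmark_of(target, camera): "uv" ([column, row] in pixels: a listed point, or the origin of a listed thing).
The state is a dict: "clock": time; "joint_pos": joint angles; "qvel": joint speeds; "tau": joint torques, N m; "tcp_pos": TCP position; "orientation": TCP orientation; "wrist_force": force on the tool from outside, world axes, zero at the start; "ft_torque": the same for the moment, N m; "finger_gap": finger opening in m; "grip_force": force on a finger pad.
Only numpy, scipy, OpenCV 4.12 (cv2) and the standard library are available. Lean on these libraries where they do the work, as an engineer would, in place of code of your own. Each camera call takes 0.05 s, during which the arm holds its last target. There are 200 camera calls.

## Task

Put the three round can capacitors on test: stand each one upright, studs up, on the floor of the test cup whose rim has the same colour as the can, one at a time in the order red, then yellow, then blue. Set each can down without dropping it, and let go of it before you fetch the next. Leave the box-shaped capacitors where they are, and finish with all three cans standing in their cups, released and still.

Things in the scene. Friction and masses are not known exactly. Their poses are not given: they have to be found in the camera images.
- can_red_center (a point): the red can capacitor: loose upright red cylinder with a small black disc and two small bright studs on top; diameter 36 mm, height 64 mm (studs stand 5 mm more), about 100 g. The point is its centre, half-way up (32 mm above its underside); z is the can's axis, towards the studs
- can_yellow_center (a point): the yellow can capacitor: loose upright yellow cylinder with a small black disc and two small bright studs on top; diameter 36 mm, height 78 mm (studs stand 5 mm more), about 120 g. The point is its centre, half-way up (39 mm above its underside); z is the can's axis, towards the studs
- can_blue_center (a point): the blue can capacitor: loose upright blue cylinder with a small black disc and two small bright studs on top; diameter 36 mm, height 92 mm (studs stand 5 mm more), about 140 g. The point is its centre, half-way up (46 mm above its underside); z is the can's axis, towards the studs
- cup_red: the red test cup: fixed low round cup with a red rim and foot flange and a dark floor; rim 70 mm outside and 62 mm inside diameter, rim top 12 mm above the bench, inner floor 4 mm above the bench (so 8 mm deep), flange 80 mm diameter and 4 mm high. Origin: centre of the underside, on the bench; z up
- cup_yellow: the yellow test cup: fixed low round cup with a yellow rim and foot flange and a dark floor; rim 70 mm outside and 62 mm inside diameter, rim top 12 mm above the bench, inner floor 4 mm above the bench (so 8 mm deep), flange 80 mm diameter and 4 mm high. Origin: centre of the underside, on the bench; z up
- cup_blue: the blue test cup: fixed low round cup with a blue rim and foot flange and a dark floor; rim 70 mm outside and 62 mm inside diameter, rim top 12 mm above the bench, inner floor 4 mm above the bench (so 8 mm deep), flange 80 mm diameter and 4 mm high. Origin: centre of the underside, on the bench; z up
- boxcap_red_center (a point): the red box capacitor: loose red rectangular block, 50 x 32 mm and 40 mm high, with two thin bright tabs standing 6 mm up from its top, 90 g; to be left where it is. The point is its centre, 20 mm above the bench; x along its 50 mm side, y along the 32 mm, z up
- boxcap_yellow_center (a point): the yellow box capacitor: loose yellow rectangular block, 50 x 32 mm and 40 mm high, with two thin bright tabs standing 6 mm up from its top, 90 g; to be left where it is. The point is its centre, 20 mm above the bench; x along its 50 mm side, y along the 32 mm, z up
- boxcap_blue_center (a point): the blue box capacitor: loose blue rectangular block, 50 x 32 mm and 40 mm high, with two thin bright tabs standing 6 mm up from its top, 90 g; to be left where it is. The point is its centre, 20 mm above the bench; x along its 50 mm side, y along the 32 mm, z up

How it is judged:
By the outcome, as a careful person would: the job done as asked, in the order asked, and still so for the second after the job is handed in, with the robot touching nothing.
It also fails if it takes over 93 s, if anything falls off the work surface, if the arm or the gripper's body presses on something with over 40 N, if the wrist force passes 120 N, or if a joint passes its speed limit or range.

## Working session

There is one attempt and no reset: what is moved stays moved. The work goes in short steps, Python scripts to look and compute and a tool call to move; the robot and the scene stay as the last step left them, time stands still between calls to the robot, and variables do not carry over. Pictures are saved under pics/ and viewed, at most 14 in all, crops included, and the job is handed in when it is done.

Besides the shell and the picture viewer there is one more tool, called as name(argument=value, ...) on one line, values as JSON. jog_arm: Moves the arm, as the interface text tells. Shifts and turns lie within -1 to 1; 1 stands for 0.25 m of shift or 180 degrees of turn. Its arguments: {"type":"object","properties":{"increments":{"type":"array"},"force":{"type":"number"}},"required":["increments"]}

```bash
mkdir -p pics; ls
cat > h.py <<'E'
import numpy as np, cv2
from workcell import env, cams, ticket, spotter
from scipy.spatial.transform import Rotation as R
def rot(q): return R.from_quat([q[1],q[2],q[3],q[0]]).as_matrix()
def ray(c,uv):
    K=np.array([[c['fx'],0,c['cx']],[0,c['fy'],c['cy']],[0,0,1]])
    x,y=cv2.undistortPoints(np.array([[uv]],float),K,np.array([c['k1'],0,0,0,0.]))[0,0]
    return np.array([x,y,1.])
def onplane(c,uv,z):
    A=np.array(c['attitude'],float); A=rot(A) if A.size==4 else A
    d=A@ray(c,uv); o=np.array(c['xyz']); return o+d*(z-o[2])/d[2]
E
python3 - <<'E'
from h import *
s=env.get_state(); print({k:np.round(v,3).tolist() for k,v in s.items()})
for n in ('top','side'):
    c=cams.read_camera(n); print(n,{k:np.round(v,3).tolist() for k,v in c.items() if k!='pixels'})
    cv2.imwrite(f'pics/{n}0.png',c['pixels'][:,:,::-1])
    for col,h in (('red',.032),('yellow',.039),('blue',.046)):
        for t,z in ((f'can_{col}_center',h),(f'cup_{col}',0.),(f'boxcap_{col}_center',.02)):
            print(t,[(np.round(d['uv'],1).tolist(),round(d['conf'],2),np.round(onplane(c,d['uv'],z)[:2],4).tolist()) for d in spotter.landmark_of(t,n)[:2]])
E
```

```text
pics
{'clock': 0.0, 'joint_pos': [1.131, 0.314, 0.045, 1.304, -0.0, 1.431], 'qvel': [-0.0, 0.001, -0.0, -0.0, 0.0, 0.001], 'tau': [-0.002, -48.063, 29.853, 0.019, -0.001, -0.0], 'tcp_pos': [0.17, 0.549, 0.23], 'orientation': [-0.0, 0.149, 0.989, -0.001], 'wrist_force': [1.142, -0.449, 0.389], 'ft_torque': [0.017, 0.05, 0.032], 'grip_force': 0.0, 'finger_gap': 0.085}
top {'fx': 600.011, 'fy': 600.011, 'cx': 317.319, 'cy': 232.72, 'k1': -0.098, 'xyz': [0.456, 0.023, 1.203], 'attitude': [0.016, -0.704, 0.709, -0.034]}
can_red_center [([197.0, 189.8], 0.9, [0.624, 0.2291])]
cup_red [([278.3, 195.5], 0.8, [0.616, 0.0705])]
boxcap_red_center [([424.0, 182.8], 0.71, [0.6378, -0.2221])]
can_yellow_center [([390.3, 276.3], 0.63, [0.4515, -0.1481])]
cup_yellow [([312.9, 275.2], 0.64, [0.455, 0.0019])]
boxcap_yellow_center [([173.7, 266.1], 0.7, [0.4746, 0.2764]), ([197.0, 193.8], 0.61, [0.6177, 0.2312])]
can_blue_center [([248.3, 275.9], 0.55, [0.4546, 0.1269])]
cup_blue [([449.4, 270.6], 0.67, [0.4616, -0.2745])]
boxcap_blue_center [([346.9, 193.6], 0.56, [0.6164, -0.0667])]
side {'fx': 577.158, 'fy': 577.158, 'cx': 325.279, 'cy': 231.049, 'k1': -0.172, 'xyz': [0.261, 0.638, 0.595], 'attitude': [0.095, -0.202, 0.872, -0.434]}
can_red_center [([213.6, 327.1], 0.8, [0.6202, 0.2246])]
cup_red [([272.4, 275.7], 0.87, [0.6209, 0.0689])]
boxcap_red_center [([340.9, 173.0], 0.92, [0.6393, -0.225])]
can_yellow_center [([424.6, 213.1], 0.84, [0.4481, -0.1436])]
cup_yellow [([390.3, 280.8], 0.7, [0.4527, -0.0015])]
boxcap_yellow_center [([288.8, 395.8], 0.93, [0.4818, 0.2697]), ([350.2, 314.2], 0.6, [0.4717, 0.1098])]
can_blue_center [([352.0, 310.0], 0.62, [0.4632, 0.1254])]
cup_blue [([437.4, 196.3], 0.94, [0.4564, -0.2617])]
boxcap_blue_center [([312.0, 219.8], 0.85, [0.6199, -0.0653])]
```

View pics/top0.png

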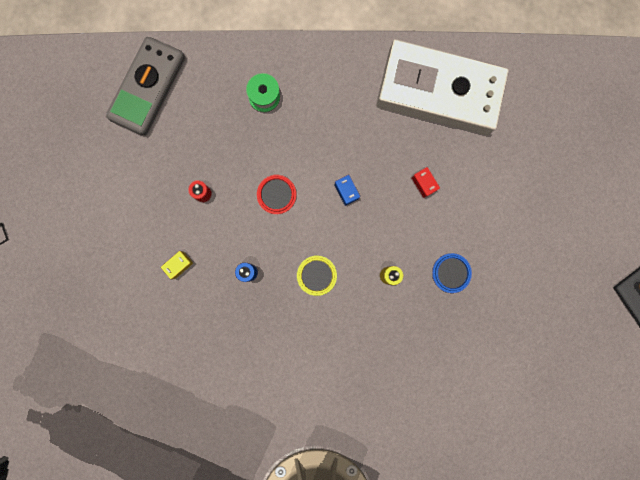

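View pics/side0.png

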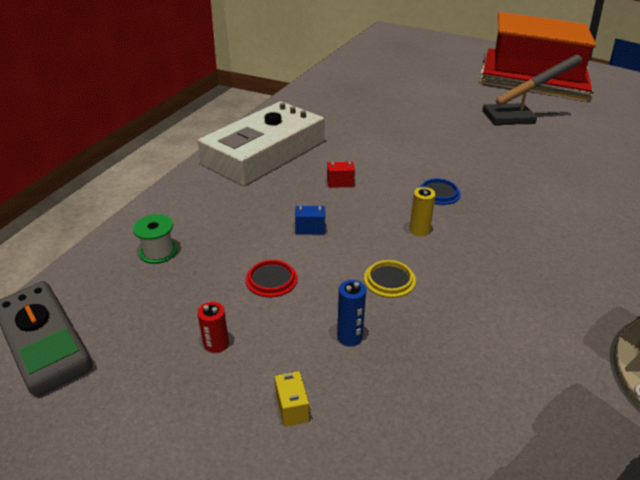

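The top view shows the red can at (200,190), blue can (246,272) and yellow can (393,275). The red cup is at (277,194), yellow cup (317,275) and blue cup (452,273), with nothing crowded. The side view agrees. The network points scatter by about 5 mm, so I'll refine by fitting silhouettes in both cameras.

```bash
cat >> h.py <<'E'
from scipy.optimize import minimize
HUE={'red':[(0,8),(172,180)],'yellow':[(22,34)],'blue':[(105,125)]}
HT={'red':.064,'yellow':.078,'blue':.092}
def proj(c,P):
    A=np.array(c['attitude'],float); A=rot(A) if A.size==4 else A
    K=np.array([[c['fx'],0,c['cx']],[0,c['fy'],c['cy']],[0,0,1]])
    return cv2.projectPoints(((P-np.array(c['xyz']))@A).reshape(-1,1,3),np.zeros(3),np.zeros(3),K,np.array([c['k1'],0,0,0,0.]))[0][:,0]
T=np.linspace(0,2*np.pi,49)
def ring(x,y,z,r): return np.c_[x+r*np.cos(T),y+r*np.sin(T),0*T+z]
def model(kind,col,p,z0=0.):
    if kind=='can': return np.r_[ring(*p,z0,.018),ring(*p,z0+HT[col],.018)]
    return np.r_[ring(*p,0,.04),ring(*p,.004,.04),ring(*p,.012,.035)]
def hullmask(pts):
    m=np.zeros((1920,2560),np.uint8); cv2.fillConvexPoly(m,cv2.convexHull(np.round(pts*4+1.5).astype(np.int32)),1); return m
def seen(c,kind,col,p,z0=0.):
    hsv=cv2.cvtColor(c['pixels'],cv2.COLOR_RGB2HSV); m=0
    for a,b in HUE[col]: m=m|cv2.inRange(hsv,(a,120,50),(b,255,255))
    win=hullmask(proj(c,model(kind,col,p,z0)))[::4,::4]; win=cv2.dilate(win,np.ones((19,19),np.uint8))
    v,u=np.nonzero((m>0)&(win>0)); return hullmask(cv2.convexHull(np.c_[u,v].astype(np.float32))[:,0])
def fit(cs,kind,col,p0,z0=0.):
    S=[seen(c,kind,col,p0,z0) for c in cs]
    def cost(p):
        t=0
        for c,s in zip(cs,S):
            m=hullmask(proj(c,model(kind,col,p,z0))); t-=(m&s).sum()/(m|s).sum()
        return t/len(cs)
    r=minimize(cost,p0,method='Nelder-Mead',options=dict(initial_simplex=np.array(p0)+[[0,0],[.006,0],[0,.006]],xatol=2e-4,fatol=1e-4))
    return np.round(r.x,4),round(-r.fun,3)
E
python3 - <<'E'
from h import *
cs=[cams.read_camera(n) for n in ('top','side')]
P={('can','red'):(.622,.227),('cup','red'):(.618,.070),('can','yellow'):(.450,-.146),('cup','yellow'):(.454,0),('can','blue'):(.459,.126),('cup','blue'):(.459,-.270)}
for (k,c),p in P.items(): print(k,c,'top',*fit(cs[:1],k,c,p),'side',*fit(cs[1:],k,c,p),'both',*fit(cs,k,c,p))
E
```

```text
can red top [0.6209 0.2233] 0.898 side [0.621  0.2244] 0.95 both [0.6213 0.2239] 0.925
cup red top [0.6179 0.0745] 0.963 side [0.6186 0.0767] 0.975 both [0.6184 0.0758] 0.958
can yellow top [ 0.4542 -0.15  ] 0.859 side [ 0.4543 -0.1467] 0.926 both [ 0.454  -0.1485] 0.893
cup yellow top [ 0.4541 -0.0056] 0.975 side [ 0.4549 -0.0037] 0.965 both [ 0.4548 -0.0045] 0.961
can blue top [0.4619 0.1307] 0.853 side [0.4616 0.1301] 0.897 both [0.4623 0.1293] 0.875
cup blue top [ 0.4572 -0.2793] 0.952 side [ 0.4565 -0.2771] 0.799 both [ 0.4571 -0.2777] 0.874
```

jog_arm(increments=[[[-0.105, -0.0356, 0, 0, 0, 0, 0], [-0.105, -0.0356, 0, 0, 0, 0, 0], [-0.105, -0.0356, 0, 0, 0, 0, 0], [-0.105, -0.0356, 0, 0, 0, 0, 0], [-0.105, -0.0356, 0, 0, 0, 0, 0], [-0.105, -0.0356, 0, 0, 0, 0, 0], [-0.105, -0.0356, 0, 0, 0, 0, 0], [-0.105, -0.0356, 0, 0, 0, 0, 0], [-0.105, -0.0356, 0, 0, 0, 0, 0], [-0.105, -0.0356, 0, 0, 0, 0, 0], [-0.105, -0.0356, 0, 0, 0, 0, 0], [-0.105, -0.0356, 0, 0, 0, 0, 0], [-0.105, -0.0356, 0, 0, 0, 0, 0], [-0.105, -0.0356, 0, 0, 0, 0, 0], [-0.105, -0.0356, 0, 0, 0, 0, 0], [-0.105, -0.0356, 0, 0, 0, 0, 0], [-0.105, -0.0356, 0, 0, 0, 0, 0], [-0.105, -0.0356, 0, 0, 0, 0, 0], [-0.105, -0.0356, 0, 0, 0, 0, 0], [-0.105, -0.0356, 0, 0, 0, 0, 0]]], force=40)

```text
clock: 3.1
tcp_pos: [0.6197, 0.2235, 0.2312]
orientation: [-0.0, 0.149, 0.989, 0.0]
wrist_force: [0.4, 0.5, 0.3]
finger_gap: 0.0854
grip_force: 0.0
```

```bash
cat > go.py <<'E'
import sys; from h import *
s=env.get_state(); M=rot(s['orientation']); p=np.array(s['tcp_pos'])
print('t',round(s['clock'],2),'p',np.round(p,4),'z',np.round(M[:,2],3),'gap',round(s['finger_gap'],4),'grip',round(s['grip_force'],1),'F',np.round(s['wrist_force'],1),'qd',np.abs(s['qvel']).max().round(3))
if len(sys.argv)>3:
    print('units',np.round(M.T@(np.array(sys.argv[1:4],float)-p)/.25,4),'turn',np.round(R.from_matrix(M.T@R.from_quat([.149,.9888,0,0]).as_matrix()).as_rotvec()/np.pi,4))
E
python3 go.py .621 .224 .025
```

```text
t 3.1 p [0.6197 0.2235 0.2312] z [ 0.  0. -1.] gap 0.0854 grip 0.0 F [0.4 0.5 0.3] qd 0.507
units [-0.0044  0.0033  0.825 ] turn [ 0.     -0.     -0.0002]
```

jog_arm(increments=[[[-0.006, 0.002, 0.1, 0, 0, 0, 0], [0, 0, 0.1, 0, 0, 0, 0], [0, 0, 0.1, 0, 0, 0, 0], [0, 0, 0.1, 0, 0, 0, 0], [0, 0, 0.1, 0, 0, 0, 0], [0, 0, 0.1, 0, 0, 0, 0], [0, 0, 0.075, 0, 0, 0, 0], [0, 0, 0.05, 0, 0, 0, 0], [0, 0, 0.05, 0, 0, 0, 0], [0, 0, 0.05, 0, 0, 0, 0], [0, 0, 0, 0, 0, 0, 0], [0, 0, 0, 0, 0, 0, 0], [0, 0, 0, 0, 0, 0, 60], [0, 0, 0, 0, 0, 0, 100], [0, 0, 0, 0, 0, 0, 140], [0, 0, 0, 0, 0, 0, 200], [0, 0, 0, 0, 0, 0, 255], [0, 0, 0, 0, 0, 0, 255], [0, 0, 0, 0, 0, 0, 255], [0, 0, 0, 0, 0, 0, 255]]], force=40)

```text
clock: 5.1
tcp_pos: [0.6209, 0.2245, 0.0258]
orientation: [0.001, 0.149, 0.989, 0.0]
wrist_force: [-0.6, 0.9, 6.6]
finger_gap: 0.035
grip_force: 39.9
```

```bash
python3 go.py .621 .224 .025
```

```text
t 5.1 p [0.6209 0.2245 0.0258] z [ 0.001  0.    -1.   ] gap 0.035 grip 39.9 F [-0.6  0.9  6.6] qd 0.003
units [-0.0007 -0.0017  0.0033] turn [ 0.0002  0.0004 -0.0002]
```

jog_arm(increments=[[[0, 0, -0.03, 0, 0, 0, 255], [0, 0, -0.07, 0, 0, 0, 255], [0, 0, -0.1, 0, 0, 0, 255], [0, 0, -0.1, 0, 0, 0, 255], [0, 0, -0.06, 0, 0, 0, 255], [0, 0, -0.04, 0, 0, 0, 255], [-0.01, -0.04, 0, 0, 0, 0, 255], [-0.02, -0.08, 0, 0, 0, 0, 255], [-0.03, -0.1, 0, 0, 0, 0, 255], [-0.03, -0.1, 0, 0, 0, 0, 255], [-0.03, -0.1, 0, 0, 0, 0, 255], [-0.025, -0.08, 0, 0, 0, 0, 255], [-0.02, -0.071, 0, 0, 0, 0, 255], [0, 0, 0, 0, 0, 0, 255], [0, 0, 0, 0, 0, 0, 255], [0, 0, 0, 0, 0, 0, 255]]])

```text
clock: 6.7
tcp_pos: [0.6174, 0.0763, 0.1247]
orientation: [-0.0, 0.149, 0.989, 0.0]
wrist_force: [-0.0, -0.1, -2.1]
finger_gap: 0.0352
grip_force: 40.2
```

```bash
python3 go.py .6183 .0757 .125
python3 - <<'E'
from h import *
c=cams.read_camera('side')
print(fit([c],'can','red',(.6183,.0757),.1))
cv2.imwrite('pics/s1.png',c['pixels'][60:360,100:500,::-1].repeat(2,0).repeat(2,1))
E
```

```text
t 6.7 p [0.6174 0.0763 0.1247] z [-0.001  0.    -1.   ] gap 0.0352 grip 40.2 F [-0.  -0.1 -2.1] qd 0.013
units [-0.004  -0.0011 -0.0012] turn [ 0.0001 -0.0002 -0.    ]
(array([0.6173, 0.0773]), np.float64(0.782))
```

View pics/s1.png

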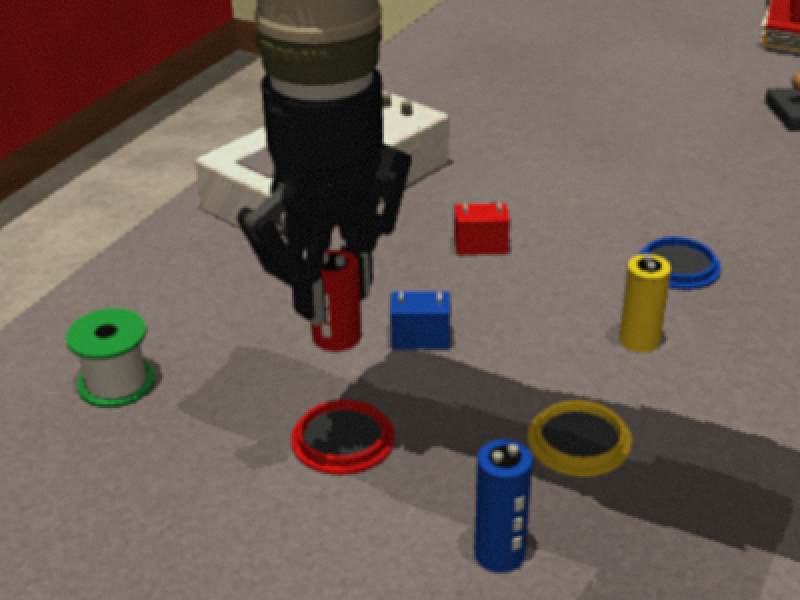

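The can hangs upright at crop (337,300), straight above the red cup at (343,436). Lowering it now.

jog_arm(increments=[[[-0.003, -0.001, 0.04, 0, 0, 0, 255], [0, 0, 0.07, 0, 0, 0, 255], [0, 0, 0.08, 0, 0, 0, 255], [0, 0, 0.07, 0, 0, 0, 255], [0, 0, 0.04, 0, 0, 0, 255], [0, 0, 0.03, 0, 0, 0, 255], [0, 0, 0.015, 0, 0, 0, 255], [0, 0, 0.01, 0, 0, 0, 255], [0, 0, 0.008, 0, 0, 0, 255], [0, 0, 0.006, 0, 0, 0, 255], [0, 0, 0.006, 0, 0, 0, 255], [0, 0, 0.004, 0, 0, 0, 255], [0, 0, 0, 0, 0, 0, 255], [0, 0, 0, 0, 0, 0, 255]]])

```text
clock: 8.15
tcp_pos: [0.6184, 0.0753, 0.0304]
orientation: [0.0, 0.149, 0.989, 0.0]
wrist_force: [0.1, -0.6, -1.1]
finger_gap: 0.0352
grip_force: 40.2
```

jog_arm(increments=[[[0, 0, 0.002, 0, 0, 0, 255], [0, 0, 0.002, 0, 0, 0, 255], [0, 0, 0, 0, 0, 0, 255], [0, 0, 0, 0, 0, 0, 255]]])

```text
clock: 8.55
tcp_pos: [0.6185, 0.0753, 0.0298]
orientation: [0.0, 0.149, 0.989, 0.0]
wrist_force: [-2.4, -0.6, 4.8]
finger_gap: 0.0352
grip_force: 40.4
```

jog_arm(increments=[[[0, 0, 0, 0, 0, 0, 130], [0, 0, 0, 0, 0, 0, 110], [0, 0, 0, 0, 0, 0, 60], [0, 0, 0, 0, 0, 0, 60], [0, 0, 0, 0, 0, 0, 60], [0, 0, -0.04, 0, 0, 0, 60], [0, 0, -0.08, 0, 0, 0, 60], [0, 0, -0.1, 0, 0, 0, 60], [0, 0, -0.1, 0, 0, 0, 60], [0, 0, -0.1, 0, 0, 0, 0], [0, 0, -0.1, 0, 0, 0, 0], [0, 0, -0.05, 0, 0, 0, 0], [0, 0, 0, 0, 0, 0, 0]]])

```text
clock: 9.85
tcp_pos: [0.6197, 0.0753, 0.1744]
orientation: [0.002, 0.149, 0.989, 0.0]
wrist_force: [-0.2, -0.6, 0.6]
finger_gap: 0.0856
grip_force: 0.0
```

```bash
python3 go.py .454 -.1485 .175
python3 - <<'E'
from h import *
c=cams.read_camera('side')
print(fit([c],'can','yellow',(.454,-.1485)))
cv2.imwrite('pics/s2.png',c['pixels'][60:360,100:500,::-1].repeat(2,0).repeat(2,1))
E
```

```text
t 9.85 p [0.6197 0.0753 0.1744] z [ 0.005  0.    -1.   ] gap 0.0856 grip 0.0 F [-0.2 -0.6  0.6] qd 0.056
units [ 0.3691 -1.0511 -0.0054] turn [ 0.0005  0.0014 -0.0002]
(array([ 0.454 , -0.1486]), np.float64(0.926))
```

View pics/s2.png

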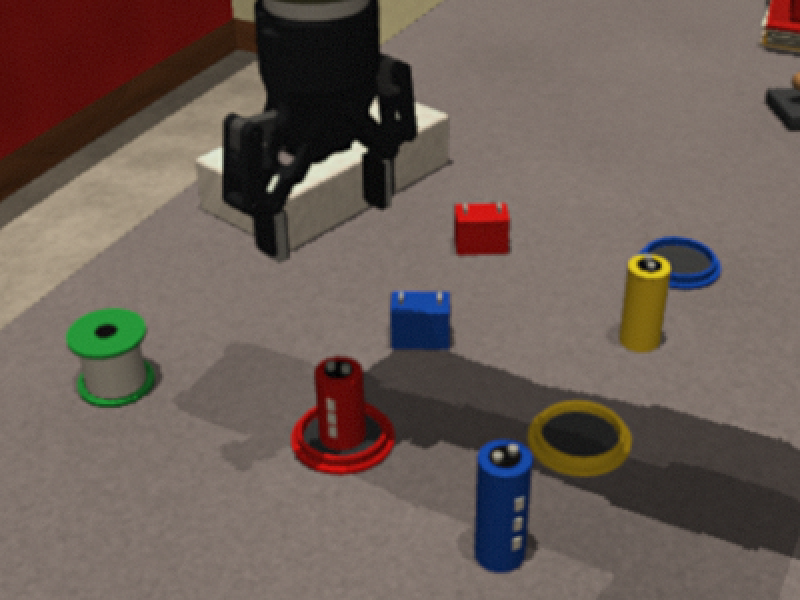

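The red can stands in the middle of its cup at crop (340,400), clear of the gripper. Yellow is next.

jog_arm(increments=[[[0.0336, -0.0956, 0, 0, 0, 0, 0], [0.0336, -0.0956, 0, 0, 0, 0, 0], [0.0336, -0.0956, 0, 0, 0, 0, 0], [0.0336, -0.0956, 0, 0, 0, 0, 0], [0.0336, -0.0956, 0, 0, 0, 0, 0], [0.0336, -0.0956, 0, 0, 0, 0, 0], [0.0336, -0.0956, 0, 0, 0, 0, 0], [0.0336, -0.0956, 0, 0, 0, 0, 0], [0.0336, -0.0956, 0, 0, 0, 0, 0], [0.0336, -0.0956, 0, 0, 0, 0, 0], [0.0336, -0.0956, 0, 0, 0, 0, 0], [0, 0, 0, 0, 0, 0, 0], [0, 0, 0.05, 0, 0, 0, 0], [0, 0, 0.05, 0, 0, 0, 0], [0, 0, 0, 0, 0, 0, 0], [0, 0, 0, 0, 0, 0, 0]]])

```text
clock: 11.5
tcp_pos: [0.452, -0.1479, 0.146]
orientation: [-0.001, 0.149, 0.989, 0.0]
wrist_force: [0.0, -0.2, 0.2]
finger_gap: 0.0855
grip_force: 0.0
```

```bash
python3 go.py .454 -.1485 .035
```

```text
t 11.5 p [ 0.452  -0.1479  0.146 ] z [-0.002  0.001 -1.   ] gap 0.0855 grip 0.0 F [ 0.  -0.2  0.2] qd 0.018
units [-9.200e-03 -3.000e-04  4.441e-01] turn [ 0.0002 -0.0006 -0.0001]
```

jog_arm(increments=[[[-0.008, 0, 0.06, 0, 0, 0, 0], [0, 0, 0.08, 0, 0, 0, 0], [0, 0, 0.08, 0, 0, 0, 0], [0, 0, 0.08, 0, 0, 0, 0], [0, 0, 0.06, 0, 0, 0, 0], [0, 0, 0.05, 0, 0, 0, 0], [0, 0, 0.03, 0, 0, 0, 0], [0, 0, 0, 0, 0, 0, 0], [0, 0, 0, 0, 0, 0, 0], [0, 0, 0, 0, 0, 0, 60], [0, 0, 0, 0, 0, 0, 100], [0, 0, 0, 0, 0, 0, 140], [0, 0, 0, 0, 0, 0, 200], [0, 0, 0, 0, 0, 0, 255], [0, 0, 0, 0, 0, 0, 255], [0, 0, 0, 0, 0, 0, 255], [0, 0, 0, 0, 0, 0, 255]]], force=40)

```text
clock: 13.2
tcp_pos: [0.4546, -0.1493, 0.0372]
orientation: [0.0, 0.149, 0.989, -0.0]
wrist_force: [0.2, 0.8, 5.6]
finger_gap: 0.0355
grip_force: 39.7
```

```bash
python3 go.py .4547 -.0045 .035
```

```text
t 13.2 p [ 0.4546 -0.1493  0.0372] z [ 0.001 -0.    -1.   ] gap 0.0355 grip 39.7 F [0.2 0.8 5.6] qd 0.002
units [0.1708 0.5534 0.0087] turn [-0.      0.0003 -0.0002]
```

jog_arm(increments=[[[0, 0, -0.03, 0, 0, 0, 255], [0, 0, -0.07, 0, 0, 0, 255], [0, 0, -0.1, 0, 0, 0, 255], [0, 0, -0.1, 0, 0, 0, 255], [0, 0, -0.06, 0, 0, 0, 255], [0, 0, -0.04, 0, 0, 0, 255], [0.01, 0.04, 0, 0, 0, 0, 255], [0.026, 0.08, 0, 0, 0, 0, 255], [0.03, 0.1, 0, 0, 0, 0, 255], [0.03, 0.1, 0, 0, 0, 0, 255], [0.03, 0.1, 0, 0, 0, 0, 255], [0.025, 0.08, 0, 0, 0, 0, 255], [0.02, 0.053, 0, 0, 0, 0, 255], [0, 0, 0, 0, 0, 0, 255], [0, 0, 0, 0, 0, 0, 255], [0, 0, 0, 0, 0, 0, 255]]])

```text
clock: 14.8
tcp_pos: [0.454, -0.0048, 0.1363]
orientation: [-0.0, 0.15, 0.989, -0.0]
wrist_force: [0.3, 0.7, -1.3]
finger_gap: 0.0351
grip_force: 40.1
```

```bash
python3 go.py .4547 -.0045 .0412
python3 - <<'E'
from h import *
c=cams.read_camera('side')
print(fit([c],'can','yellow',(.4547,-.0045),.1))
cv2.imwrite('pics/s3.png',c['pixels'][60:360,200:600,::-1].repeat(2,0).repeat(2,1))
E
```

```text
t 14.8 p [ 0.454  -0.0048  0.1363] z [-0.001  0.    -1.   ] gap 0.0351 grip 40.1 F [ 0.3  0.7 -1.3] qd 0.01
units [-0.0025  0.0019  0.3804] turn [-0.0001 -0.0002 -0.0004]
(array([ 0.453 , -0.0042]), np.float64(0.884))
```

View pics/s3.png

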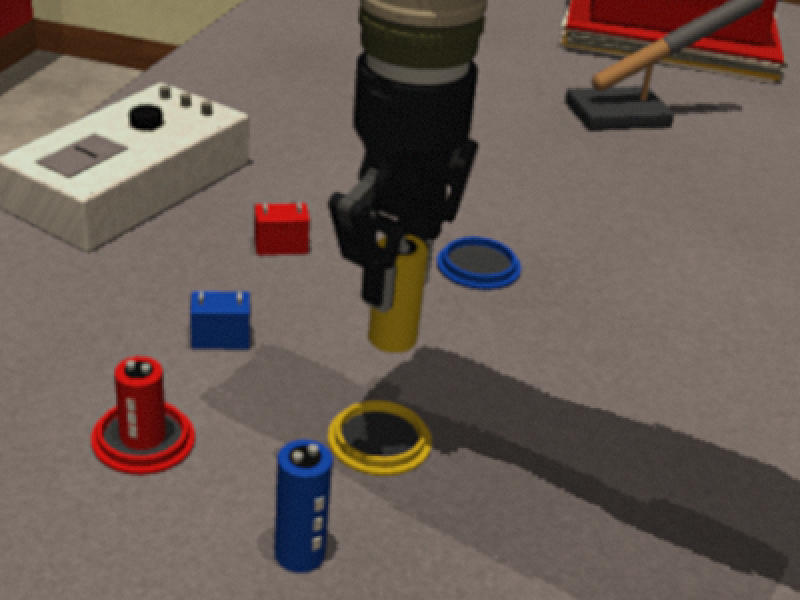

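The yellow can is held at crop (397,290), above the yellow cup at (380,436). The red can still stands in its cup at (140,405).

jog_arm(increments=[[[-0.002, 0.002, 0.04, 0, 0, 0, 255], [0, 0, 0.07, 0, 0, 0, 255], [0, 0, 0.08, 0, 0, 0, 255], [0, 0, 0.07, 0, 0, 0, 255], [0, 0, 0.04, 0, 0, 0, 255], [0, 0, 0.03, 0, 0, 0, 255], [0, 0, 0.015, 0, 0, 0, 255], [0, 0, 0.01, 0, 0, 0, 255], [0, 0, 0.008, 0, 0, 0, 255], [0, 0, 0.006, 0, 0, 0, 255], [0, 0, 0.004, 0, 0, 0, 255], [0, 0, 0, 0, 0, 0, 255], [0, 0, 0, 0, 0, 0, 255]]])

```text
clock: 16.15
tcp_pos: [0.455, -0.0041, 0.0437]
orientation: [0.0, 0.149, 0.989, 0.0]
wrist_force: [0.1, 0.1, -1.4]
finger_gap: 0.035
grip_force: 40.1
```

jog_arm(increments=[[[0, 0, 0.004, 0, 0, 0, 255], [0, 0, 0.002, 0, 0, 0, 255], [0, 0, 0.002, 0, 0, 0, 255], [0, 0, 0, 0, 0, 0, 255], [0, 0, 0, 0, 0, 0, 255]]])

```text
clock: 16.65
tcp_pos: [0.4549, -0.0041, 0.0415]
orientation: [-0.0, 0.149, 0.989, 0.0]
wrist_force: [0.3, -0.1, -0.8]
finger_gap: 0.0354
grip_force: 40.1
```

jog_arm(increments=[[[0, 0, 0.002, 0, 0, 0, 255], [0, 0, 0.002, 0, 0, 0, 255], [0, 0, 0, 0, 0, 0, 255], [0, 0, 0, 0, 0, 0, 255]]])

```text
clock: 17.05
tcp_pos: [0.4551, -0.0041, 0.0412]
orientation: [0.0, 0.149, 0.989, 0.0]
wrist_force: [-2.3, -0.2, 6.6]
finger_gap: 0.0351
grip_force: 41.0
```

jog_arm(increments=[[[0, 0, 0, 0, 0, 0, 130], [0, 0, 0, 0, 0, 0, 110], [0, 0, 0, 0, 0, 0, 60], [0, 0, 0, 0, 0, 0, 60], [0, 0, 0, 0, 0, 0, 60], [0, 0, -0.04, 0, 0, 0, 60], [0, 0, -0.08, 0, 0, 0, 60], [0, 0, -0.1, 0, 0, 0, 60], [0, 0, -0.1, 0, 0, 0, 60], [0, 0, -0.1, 0, 0, 0, 0], [0, 0, -0.1, 0, 0, 0, 0], [0, 0, -0.05, 0, 0, 0, 0], [0, 0, 0, 0, 0, 0, 0]]])

```text
clock: 18.35
tcp_pos: [0.4564, -0.0044, 0.1857]
orientation: [0.002, 0.149, 0.989, -0.0]
wrist_force: [1.0, 0.1, -0.9]
finger_gap: 0.0853
grip_force: 0.0
```

```bash
python3 go.py .462 .130 .175
python3 - <<'E'
from h import *
c=cams.read_camera('side')
print(fit([c],'can','blue',(.462,.13)))
cv2.imwrite('pics/s4.png',c['pixels'][60:360,200:600,::-1].repeat(2,0).repeat(2,1))
E
```

```text
t 18.35 p [ 0.4564 -0.0044  0.1857] z [ 0.005 -0.001 -1.   ] gap 0.0853 grip 0.0 F [ 1.   0.1 -0.9] qd 0.056
units [0.1375 0.5202 0.0425] turn [ 0.0002  0.0015 -0.0002]
(array([0.4625, 0.1294]), np.float64(0.903))
```

View pics/s4.png

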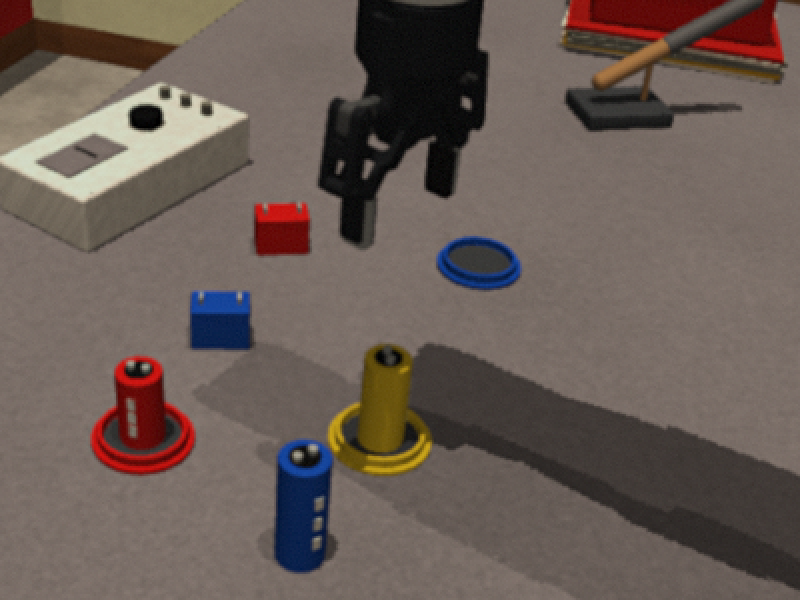

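The yellow can stands in its cup at crop (385,400), released. Blue is next.

jog_arm(increments=[[[0.0172, 0.065, 0, 0, 0, 0, 0], [0.0172, 0.065, 0, 0, 0, 0, 0], [0.0172, 0.065, 0, 0, 0, 0, 0], [0.0172, 0.065, 0, 0, 0, 0, 0], [0.0172, 0.065, 0, 0, 0, 0, 0], [0.0172, 0.065, 0, 0, 0, 0, 0], [0.0172, 0.065, 0, 0, 0, 0, 0], [0.0172, 0.065, 0, 0, 0, 0, 0], [0, 0, 0.05, 0, 0, 0, 0], [0, 0, 0.05, 0, 0, 0, 0], [0, 0, 0, 0, 0, 0, 0], [0, 0, 0, 0, 0, 0, 0]]])

```text
clock: 19.6
tcp_pos: [0.4597, 0.1301, 0.1573]
orientation: [-0.001, 0.149, 0.989, -0.0]
wrist_force: [-0.2, 0.8, 0.0]
finger_gap: 0.0857
grip_force: 0.0
```

```bash
python3 go.py .4623 .1297 .046
```

```text
t 19.6 p [0.4597 0.1301 0.1573] z [-0.002 -0.    -1.   ] gap 0.0857 grip 0.0 F [-0.2  0.8  0. ] qd 0.021
units [-0.0113  0.0019  0.4453] turn [-0.0002 -0.0006 -0.0002]
```

jog_arm(increments=[[[-0.009, 0.001, 0.06, 0, 0, 0, 0], [0, 0, 0.08, 0, 0, 0, 0], [0, 0, 0.08, 0, 0, 0, 0], [0, 0, 0.08, 0, 0, 0, 0], [0, 0, 0.06, 0, 0, 0, 0], [0, 0, 0.05, 0, 0, 0, 0], [0, 0, 0.03, 0, 0, 0, 0], [0, 0, 0, 0, 0, 0, 0], [0, 0, 0, 0, 0, 0, 0], [0, 0, 0, 0, 0, 0, 60], [0, 0, 0, 0, 0, 0, 100], [0, 0, 0, 0, 0, 0, 140], [0, 0, 0, 0, 0, 0, 200], [0, 0, 0, 0, 0, 0, 255], [0, 0, 0, 0, 0, 0, 255], [0, 0, 0, 0, 0, 0, 255], [0, 0, 0, 0, 0, 0, 255]]], force=40)

```text
clock: 21.3
tcp_pos: [0.463, 0.1299, 0.0485]
orientation: [0.0, 0.149, 0.989, 0.0]
wrist_force: [-0.3, 0.9, 5.8]
finger_gap: 0.0354
grip_force: 39.6
```

```bash
python3 go.py .457 -.278 .1
```

```text
t 21.3 p [0.463  0.1299 0.0485] z [ 0.001  0.    -1.   ] gap 0.0354 grip 39.6 F [-0.3  0.9  5.8] qd 0.002
units [-0.4588 -1.5658 -0.2062] turn [ 0.0001  0.0003 -0.0002]
```

jog_arm(increments=[[[0, 0, -0.03, 0, 0, 0, 255], [0, 0, -0.07, 0, 0, 0, 255], [0, 0, -0.1, 0, 0, 0, 255], [0, 0, -0.1, 0, 0, 0, 255], [0, 0, -0.1, 0, 0, 0, 255], [0, 0, -0.1, 0, 0, 0, 255], [0, 0, -0.06, 0, 0, 0, 255], [0, 0, -0.04, 0, 0, 0, 255], [0, 0, 0, 0, 0, 0, 255], [-0.016, -0.054, 0, 0, 0, 0, 255], [-0.029, -0.1, 0, 0, 0, 0, 255], [-0.029, -0.1, 0, 0, 0, 0, 255], [-0.029, -0.1, 0, 0, 0, 0, 255], [-0.029, -0.1, 0, 0, 0, 0, 255], [-0.029, -0.1, 0, 0, 0, 0, 255], [-0.029, -0.1, 0, 0, 0, 0, 255], [-0.029, -0.1, 0, 0, 0, 0, 255], [-0.029, -0.1, 0, 0, 0, 0, 255], [-0.029, -0.1, 0, 0, 0, 0, 255]]])

```text
clock: 23.2
tcp_pos: [0.4571, -0.1199, 0.1966]
orientation: [-0.001, 0.15, 0.989, 0.0]
wrist_force: [0.0, -0.1, -0.9]
finger_gap: 0.0351
grip_force: 40.2
```

jog_arm(increments=[[[-0.029, -0.1, 0, 0, 0, 0, 255], [-0.029, -0.1, 0, 0, 0, 0, 255], [-0.029, -0.1, 0, 0, 0, 0, 255], [-0.029, -0.1, 0, 0, 0, 0, 255], [-0.029, -0.1, 0, 0, 0, 0, 255], [-0.02, -0.07, 0, 0, 0, 0, 255], [-0.01, -0.04, 0, 0, 0, 0, 255], [0, 0, 0, 0, 0, 0, 255], [0, 0, 0, 0, 0, 0, 255], [0, 0, 0, 0, 0, 0, 255]]])

```text
clock: 24.2
tcp_pos: [0.4551, -0.2761, 0.198]
orientation: [-0.0, 0.149, 0.989, 0.0]
wrist_force: [-0.5, -0.0, -1.7]
finger_gap: 0.035
grip_force: 40.2
```

```bash
python3 go.py .457 -.278 .0525
python3 - <<'E'
from h import *
c=cams.read_camera('side')
print(fit([c],'can','blue',(.457,-.278),.15))
cv2.imwrite('pics/s5.png',c['pixels'][60:360,200:600,::-1].repeat(2,0).repeat(2,1))
E
```

```text
t 24.2 p [ 0.4551 -0.2761  0.198 ] z [-0.     0.001 -1.   ] gap 0.035 grip 40.2 F [-0.5 -0.  -1.7] qd 0.004
units [-0.0099 -0.0054  0.5818] turn [ 0.0002 -0.0002  0.0001]
(array([ 0.455 , -0.2762]), np.float64(0.657))
```

View pics/s5.png

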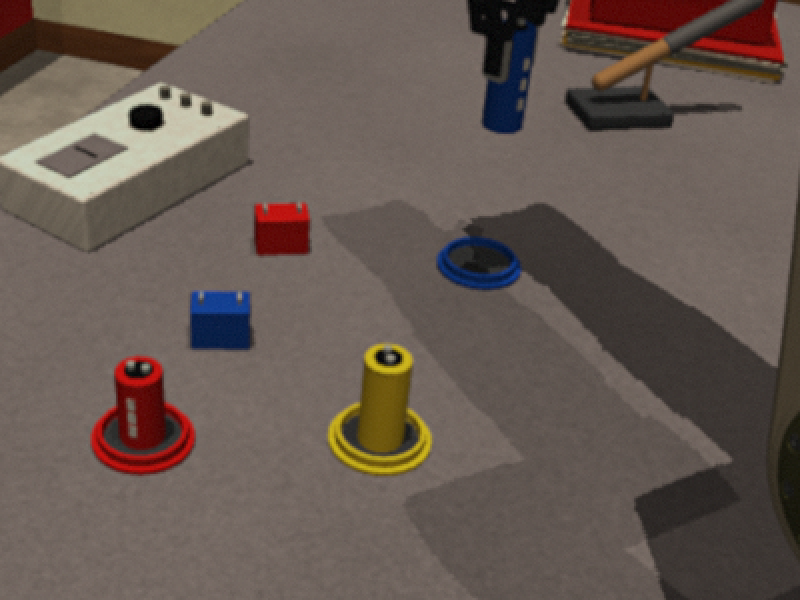

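The red and yellow cans stand in their cups at crop (140,405) and (385,400). The blue can hangs at (508,80), above the blue cup at (479,262). Lowering.

jog_arm(increments=[[[-0.009, -0.004, 0.04, 0, 0, 0, 255], [0, 0, 0.08, 0, 0, 0, 255], [0, 0, 0.1, 0, 0, 0, 255], [0, 0, 0.1, 0, 0, 0, 255], [0, 0, 0.08, 0, 0, 0, 255], [0, 0, 0.06, 0, 0, 0, 255], [0, 0, 0.04, 0, 0, 0, 255], [0, 0, 0.03, 0, 0, 0, 255], [0, 0, 0.015, 0, 0, 0, 255], [0, 0, 0.01, 0, 0, 0, 255], [0, 0, 0.008, 0, 0, 0, 255], [0, 0, 0.006, 0, 0, 0, 255], [0, 0, 0.004, 0, 0, 0, 255], [0, 0, 0, 0, 0, 0, 255], [0, 0, 0, 0, 0, 0, 255]]])

```text
clock: 25.75
tcp_pos: [0.4571, -0.2788, 0.0549]
orientation: [0.0, 0.149, 0.989, -0.0]
wrist_force: [-0.6, -1.2, -2.1]
finger_gap: 0.0352
grip_force: 40.2
```

jog_arm(increments=[[[0, 0, 0.004, 0, 0, 0, 255], [0, 0, 0.002, 0, 0, 0, 255], [0, 0, 0.002, 0, 0, 0, 255], [0, 0, 0, 0, 0, 0, 255], [0, 0, 0, 0, 0, 0, 255]]])

```text
clock: 26.25
tcp_pos: [0.457, -0.2788, 0.0527]
orientation: [-0.0, 0.149, 0.989, 0.0]
wrist_force: [0.4, -0.1, -1.1]
finger_gap: 0.0353
grip_force: 40.2
```

jog_arm(increments=[[[0, 0, 0.002, 0, 0, 0, 255], [0, 0, 0.002, 0, 0, 0, 255], [0, 0, 0, 0, 0, 0, 255], [0, 0, 0, 0, 0, 0, 255]]])

```text
clock: 26.65
tcp_pos: [0.4572, -0.2788, 0.0526]
orientation: [0.0, 0.149, 0.989, -0.0]
wrist_force: [-1.2, 1.1, 5.0]
finger_gap: 0.0353
grip_force: 40.8
```

jog_arm(increments=[[[0, 0, 0, 0, 0, 0, 130], [0, 0, 0, 0, 0, 0, 110], [0, 0, 0, 0, 0, 0, 60], [0, 0, 0, 0, 0, 0, 60], [0, 0, 0, 0, 0, 0, 60], [0, 0, -0.04, 0, 0, 0, 60], [0, 0, -0.08, 0, 0, 0, 60], [0, 0, -0.1, 0, 0, 0, 60], [0, 0, -0.1, 0, 0, 0, 60], [0, 0, -0.1, 0, 0, 0, 0], [0, 0, -0.1, 0, 0, 0, 0], [0, 0, -0.05, 0, 0, 0, 0], [0, 0, 0, 0, 0, 0, 0], [0, 0, 0, 0, 0, 0, 0]]])

```text
clock: 28.05
tcp_pos: [0.4568, -0.2786, 0.1937]
orientation: [-0.0, 0.149, 0.989, 0.0]
wrist_force: [0.4, -0.0, -0.9]
finger_gap: 0.0853
grip_force: 0.0
```

```bash
python3 go.py
python3 - <<'E'
from h import *
c=cams.read_camera('side')
for k,p in (('red',(.6183,.0757)),('yellow',(.4547,-.0045)),('blue',(.457,-.278))): print(k)
cv2.imwrite('pics/s6.png',c['pixels'][60:360,200:600,::-1].repeat(2,0).repeat(2,1))
E
```

```text
t 28.05 p [ 0.4568 -0.2786  0.1937] z [-0.  0. -1.] gap 0.0853 grip 0.0 F [ 0.4 -0.  -0.9] qd 0.023
red
yellow
blue
```

View pics/s6.png

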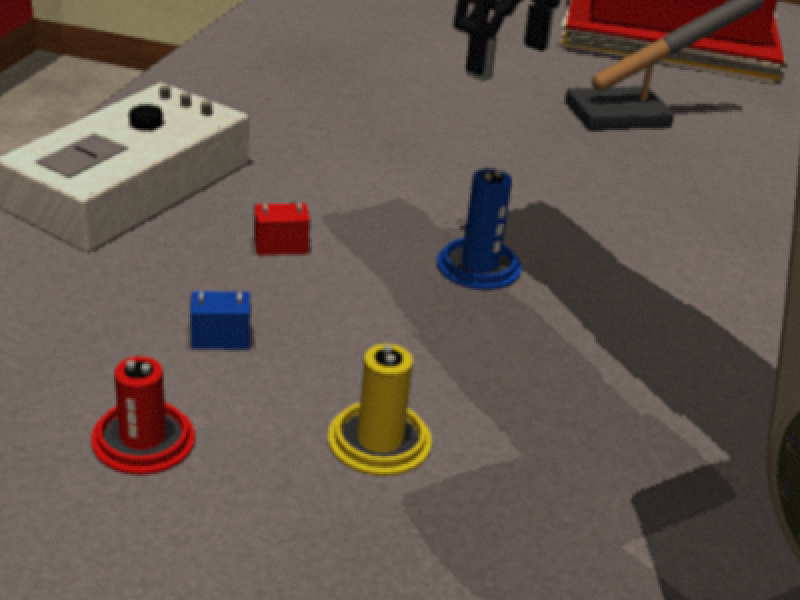

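All three cans stand in their matching cups: red (140,405), yellow (385,400) and blue (488,220). The gripper is clear of them.

```bash
python3 -c "
from workcell import ticket
print(ticket.hand_in())"
```

```text
the job is handed in; nothing more can be done
None
```

The job is handed in: the red, yellow and blue cans were placed in that order and stand released and upright in their matching cups, about 28 s into the 93 s allowed.

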